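# Take the clip-on handle off a serving pan and cover it

### The arm

A 6-joint arm with a two-finger parallel gripper is mounted at the origin on the work surface. World frame = base frame: x ahead of the robot, y to its left, z up, the work surface at z = 0. Lengths are in m, angles in degrees, forces in N, time in s.
With the tool pointing down it reaches from about 0.425 to 0.95 m from the base axis. Payload 3.5 kg.
Tool frame: the origin (TCP) lies at the very end of the fingers, on their centre line; the grasp point (between the pads) lies 19 mm behind it (robot.grip_point_offset is the distance from the TCP to the grasp point, in m); y points along the fingers, z is the direction in which the jaws open and shut, and the axes are right-handed (so a half turn about y gives the same grasp; the last joint's range is limited). The gripper opens to 85 mm and grips with 20 to 120 N. Pads are 22 mm wide; open, the fingers measure 114 mm over their backs; the gripper's body (76 mm by 85 mm) begins 54 mm behind the grasp point. The pads swing forward as they close: fully open they stand 13 mm farther back than shut.
Start: joints at [68.125, 16.404, 90.338, -0, 73.258, -8.594], TCP at [0.155, 0.657, 0.231] pointing down, gripper open.
Joint ranges: [-158.93, 158.93], [-51.34, 127.21], [12.03, 142.37], [-87.48, 267.48], [13.55, 161.25], [-162.69, 162.69]. Speed limits (degrees/s): [159.86, 159.86, 180, 180, 180, 180].

### API

Orientations are given as [roll, pitch, yaw] about the fixed x, y, z axes, in that order (R = Rz(yaw) Ry(pitch) Rx(roll)).
In Python, from workcell import robot gives the robot as it stands.
- The arm moves only by the tool carry_out, never from a script. Its argument "targets" is a list of rows, each an object of numbers: "x", "y", "z": the shift along the world's x, y, z in m; "wx", "wy", "wz": the turn, a rotation vector about the world's x, y, z in degrees; "claw": the finger opening in m, from 0 to 0.0854. A call has 1 to 10 rows; each row shifts and turns the pose as measured when the row begins; what a row does not reach is not made up. A row lasts 1/10 s, in which the tool goes at most 50 mm and 8.59 degrees, less where a joint would pass 70% of its speed; a pose out of reach is approached as far as the arm can. A call with a gripper value outside its range is refused whole. The fingers move at their own pace and stop on an object; "squeeze" is the grip in N (left out, the last holds). Time passes only in rows, so rows that do not move let the fingers close. It gives the time, the measured TCP pose, the force and the opening at its end, in the units of the state.
- robot.get_state(): the state, without advancing time (a new reading comes with each control period).
- robot.capture(name): name is "scene" or "top" or "wrist"; returns a dict with "pixels" (384x512x3 uint8, blue, green, red), "z_map" (384x512 float32, m along the optical axis (not along the pixel's ray), 0 where there is no reading), "fx", "fy", "cx", "cy" (pixels), "k1" (the pictures are not rectified: a ray, as slopes to the right and down, at radius r is drawn at 1 + k1 r^2 times it, then the intrinsics apply), "rvec" (rotation vector, rad) and "tvec" (3), from world to camera coordinates, as OpenCV has them. Camera axes: x right, y down, z forward; pixel columns grow to the right and rows downward; lengths in m; the calibration is good to about 2 mm. A picture is of the moment at which its call begins.
- robot.close_job(): hands the job in, once; it reports no verdict.
The state is a dict: "t": time; "joint_positions": joint angles; "qvel": joint speeds; "tau": joint torques, N m; "tcp_pos": TCP position; "eef_rot": TCP orientation; "ft_force": force on the tool from outside, world axes, zero at the start; "wrist_torque": the same for the moment, N m; "opening": finger opening in m.
Only numpy, scipy, OpenCV 4.12 (cv2) and the standard library are available. Lean on these libraries where they do the work, as an engineer would, in place of code of your own. Each camera call takes 0.05 s, during which the arm holds its last target.

### The job

Get the pan ready for the buffet: squeeze the release button on the side of its clip-on handle, keep it squeezed while you pull the handle straight off the pan, and lay the handle flat in the white tray. Cover the pan with the larger glass lid, seated level on the rim all round, and leave everything else on the counter where it stands.

Things in the scene. Friction and masses are not known exactly. Their poses are not given: they have to be found in the camera images.
- handle_mid (a point): Centre of the black grip (130 x 24 x 30 mm) of the loose clip-on handle (188 mm over all, 0.17 kg). x points along it to the pan, y sideways, z up. At the pan end a steel plug runs from x = 65 to 101 mm inside the socket and a flat jaw (top 25 mm above the axis) from 51 to 123 mm, over the pan's rim: the lid cannot seat while it is on. Centre of mass at about x = +25 mm.
- handle_pinch (a point): Point on the grip's axis level with the release button, 41 mm from handle_mid towards the pan, same axes. The grey ribbed button (26 mm along x, 20 mm high) is on the +y side, 9 mm proud: 33 mm over grip and button, 24 mm squeezed. Fingers closing along y squeeze it in. A steel tongue of the pan lies under the grip, 15 mm below its axis, 18 mm wide.
- release (a joint): Release button: 0 out, 0.009 m fully in (2 N to start, 6.5 N fully in; springs back). It moves a hook behind the socket's wall: in beyond 0.007 m the handle slides out, otherwise it is locked. After 40 mm of straight pull along the handle's -x the plug is out and the handle may be lifted.
- socket_mouth (a point): Mouth of the pan's socket, on the handle's axis, 118 mm from the pan's centre and 88 mm above the counter, fixed to the pan. Its -x axis points away from the pan, along the pull. With the handle clipped on, handle_mid lies 65 mm out from it.
- pan_rim (a point): Centre of the round rim of the steel pan, 103 mm above the counter. The pan (160 mm across outside, 152 mm inside, 63 mm deep) is fixed on a round warming plate of 176 mm diameter; its socket and handle point along -x of this frame.
- lid_mid (a point): Centre of the larger lid, half-way up: glass, 166 mm across, 58 mm high with its knob, 0.28 kg, lying right way up on the counter. Round black knob, 36 mm across, 9 to 25 mm above this point; grip it 19 mm above. The glass beside it is 14 mm below this point. A tapered lip beneath (143 mm across, 131 mm at its foot, 6 mm deep) drops inside the rim; seated, this point is 23 mm above pan_rim.
- tray_in (a point): Centre of the inner floor (4 mm above the counter) of the fixed white tray, outside 240 mm long (x) by 130 mm wide (y), 40 mm high, walls 4 mm. A handle lying upright on this floor has its axis 15 mm above it.
- small_lid: Bystander: smaller glass lid, 110 mm across, 58 mm high, too small for the pan; origin under its centre.
- ramekin: Bystander: white bowl, 84 mm across, 45 mm high; origin under its centre.
- sauce_bottle: Bystander: amber bottle, 56 mm diameter, 170 mm high; origin under its centre.
- steel_cup: Bystander: steel cup, 68 mm diameter, 85 mm high; origin under its centre.
- spoon: Bystander: white serving spoon, 200 mm long along x, lying on the counter.
- tongs: Bystander: steel tongs, 210 mm long along x, lying on the counter.
Not all that is in view belongs to the job. Leave any green or yellow look-alike of the part that bears lid_mid alone.

How it is judged:
By the outcome, as a careful person would: the job done as asked, in the order asked, and still so for the second after the job is handed in, with the robot touching nothing.
It also fails if it takes over 67 s, if anything falls off the work surface, if the arm or the gripper's body presses on something with over 40 N, if the wrist force passes 120 N, or if a joint passes its speed limit or range.

## Working session

There is one attempt and no reset: what is moved stays moved. The work goes in short steps, Python scripts to look and compute and a tool call to move; the robot and the scene stay as the last step left them, time stands still between calls to the robot, and variables do not carry over. Pictures are saved under pics/ and viewed, and the job is handed in when it is done.

Besides the shell and the picture viewer there is one more tool, called after "Emit:" as a command line: name --argument value ..., lists and objects as JSON in quotes. carry_out: Moves the arm, as the interface text tells. Its arguments: {"type":"object","properties":{"targets":{"type":"array"},"squeeze":{"type":"number"}},"required":["targets"]}

```bash
ls; mkdir -p pics; cat > h.py <<'E'
import numpy as np, cv2
from workcell import robot
def cap(n):
    c=robot.capture(n); return c
def P(c):
    R,_=cv2.Rodrigues(np.array(c['rvec'],float)); return R,np.array(c['tvec'],float).reshape(3)
def D(c): return np.array([[c['fx'],0,c['cx']],[0,c['fy'],c['cy']],[0,0,1.]]),np.array([c['k1'],0,0,0.])
def rays(c,uv):
    K,d=D(c);R,t=P(c)
    n=cv2.undistortPoints(np.array(uv,float).reshape(-1,1,2),K,d).reshape(-1,2)
    v=np.c_[n,np.ones(len(n))]
    return -R.T@t, v@R, v
def onplane(c,uv,z):
    o,d,_=rays(c,uv); s=(z-o[2])/d[:,2]; return o+d*s[:,None]
def depthpts(c,uv):
    uv=np.array(uv).reshape(-1,2); o,d,_=rays(c,uv)
    z=c['z_map'][uv[:,1].astype(int),uv[:,0].astype(int)]
    return o+d*z[:,None]
def proj(c,X):
    K,d=D(c); return cv2.projectPoints(np.array(X,float).reshape(-1,1,3),np.array(c['rvec'],float),np.array(c['tvec'],float),K,d)[0].reshape(-1,2)
E
python3 - <<'E'
from h import *
import pickle
for n in ['scene','top','wrist']:
    c=cap(n); pickle.dump(c,open(n+'0.pkl','wb')); cv2.imwrite(f'pics/{n}0.png',cv2.resize(c['pixels'],(768,576)))
    print(n,{k:c[k] for k in ['fx','fy','cx','cy','k1','rvec','tvec']}, rays(c,[[256,192]])[0])
print(robot.get_state())
E
```

```text
pics
scene {'fx': 366.09913742288524, 'fy': 366.09913742288524, 'cx': 258.702077208561, 'cy': 192.87714031336643, 'k1': 0.007018416730612682, 'rvec': array([ 2.07480315,  1.57447061, -0.50507002]), 'tvec': array([-0.09147094, -0.41474604,  1.77441485])} [ 1.34159641 -0.27683245  1.20516063]
top {'fx': 470.91090803232885, 'fy': 470.91090803232885, 'cx': 259.7282087113977, 'cy': 190.980252440372, 'k1': 0.003958602524496573, 'rvec': array([ 2.11083602, -2.11263014,  0.21553887]), 'tvec': array([-0.06799938,  0.57988421,  1.59916746])} [ 0.24046016 -0.07263016  1.68378441]
wrist {'fx': 306.1239837423595, 'fy': 306.1239837423595, 'cx': 256.9154387262611, 'cy': 192.29269470801233, 'k1': -0.06418215673810108, 'rvec': array([-2.28536311, -1.81069619, -0.24626108]), 'tvec': array([-0.672976  , -0.03511485,  0.37745353])} [0.08805048 0.67153976 0.37132518]
{'t': 0.15, 'joint_positions': array([ 6.81257629e+01,  1.64439650e+01,  9.04032897e+01,  8.89360589e-04,
        7.32584530e+01, -8.59348585e+00]), 'qvel': array([ 0.01520355, -0.07990461, -0.1944137 , -0.00318664,  0.12093855,
       -0.12795044]), 'tau': array([ 9.49749192e-04, -4.06602967e+01, -2.93140858e+01, -1.17367613e-04,
        3.99089564e-03, -1.93490672e-05]), 'tcp_pos': array([0.15482894, 0.65648122, 0.23024188]), 'eef_rot': array([-9.01043939e+01,  1.66367962e-02, -1.32810233e+01]), 'ft_force': array([-0.26523628,  0.73305328, -0.56833703]), 'wrist_torque': array([ 0.00182071,  0.06390037, -0.01400952]), 'opening': 0.08552091929413229}
```

View pics/scene0.png

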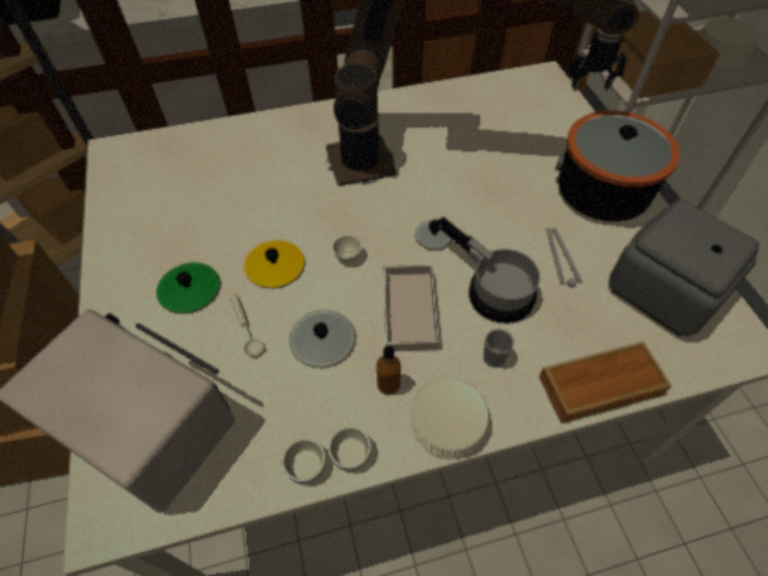

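View pics/top0.png

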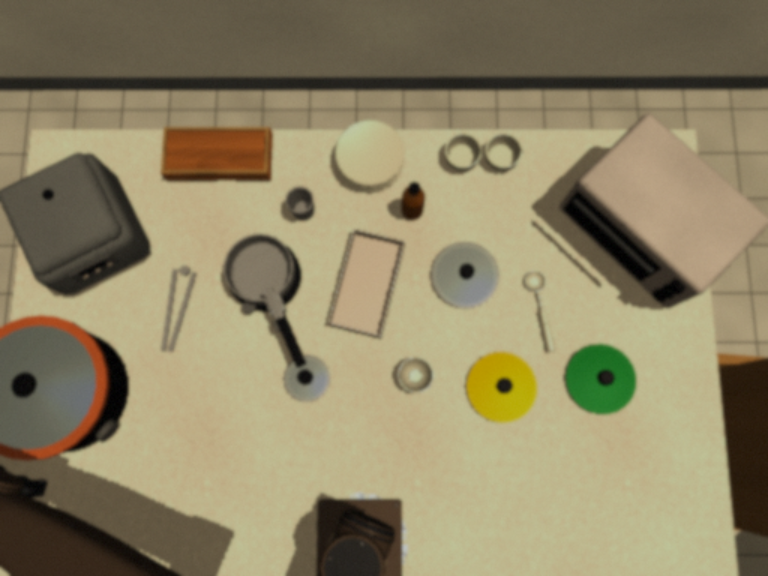

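View pics/wrist0.png

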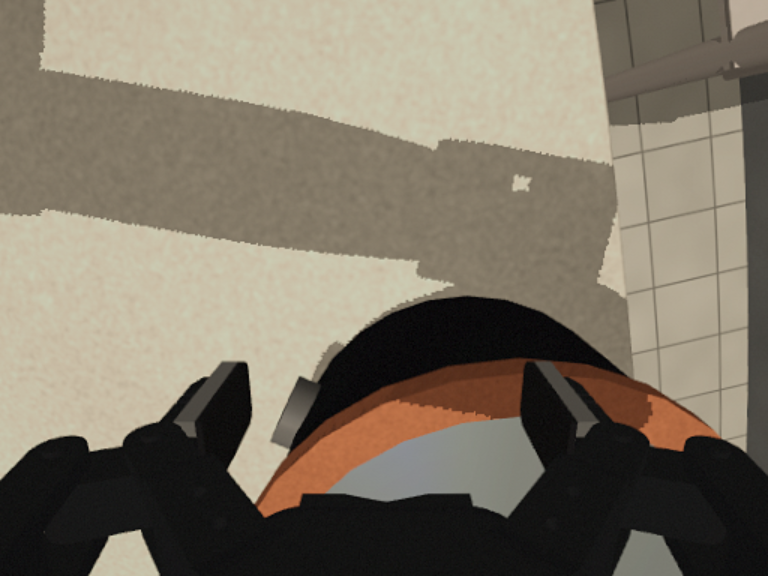

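The large lid candidates in the top view are the clear glass lid (465,274), yellow (501,387), green (600,378), the small glass lid (306,376) under the handle's end, and the lidded pot (23,385). The clear one at (465,274) fits, since it is glass, about 166 mm across and on the counter. I'll measure it and confirm with a crop.

```bash
cat > m.py <<'E'
from h import *
import pickle,sys
c=pickle.load(open('top0.pkl','rb'))
s=pickle.load(open('scene0.pkl','rb'))
def cloud(c):
    v,u=np.mgrid[0:384,0:512]; uv=np.c_[u.ravel(),v.ravel()]
    p=depthpts(c,uv).reshape(384,512,3); p[c['z_map']<=0]=np.nan; return p
E
python3 - <<'E'
from m import *
p=cloud(c); q=cloud(s)
np.save('ptop.npy',p);np.save('pscene.npy',q)
for nm,(u,v) in dict(lid=(465,274),yellow=(501,387),green=(603,378),small=(306,376),panfloor=(255,262),grip=(288,340),tray=(365,285),ram=(412,375),bot=(413,190),cup=(300,204),table=(430,450),gripend=(301,360)).items():
    print(nm,np.round(p[int(v/1.5),int(u/1.5)],3))
img=c['pixels']
a=img[145:270,130:240]; cv2.imwrite('pics/crop_h.png',cv2.resize(a,None,fx=5,fy=5,interpolation=cv2.INTER_CUBIC))
a=img[150:290,270:440]; cv2.imwrite('pics/crop_l.png',cv2.resize(a,None,fx=4,fy=4,interpolation=cv2.INTER_CUBIC))
a=s['pixels'][135:230,260:380]; cv2.imwrite('pics/crop_s.png',cv2.resize(a,None,fx=6,fy=6,interpolation=cv2.INTER_CUBIC))
# height map pic
z=np.nan_to_num(p[...,2]); zz=np.clip(z*1000/200*255,0,255).astype(np.uint8)
cv2.imwrite('pics/z.png',cv2.resize(cv2.applyColorMap(zz,cv2.COLORMAP_JET),(768,576),interpolation=cv2.INTER_NEAREST))
E
```

```text
lid [ 0.612 -0.246  0.062]
yellow [ 0.345 -0.322  0.062]
green [ 0.366 -0.557  0.056]
small [0.373 0.123 0.056]
panfloor [0.645 0.253 0.048]
grip [0.451 0.161 0.097]
tray [ 0.595 -0.007  0.003]
ram [ 0.377 -0.119  0.01 ]
bot [ 0.782 -0.121  0.168]
cup [0.799 0.154 0.012]
table [ 0.204 -0.16  -0.001]
gripend [0.403 0.133 0.098]
```

View pics/crop_h.png

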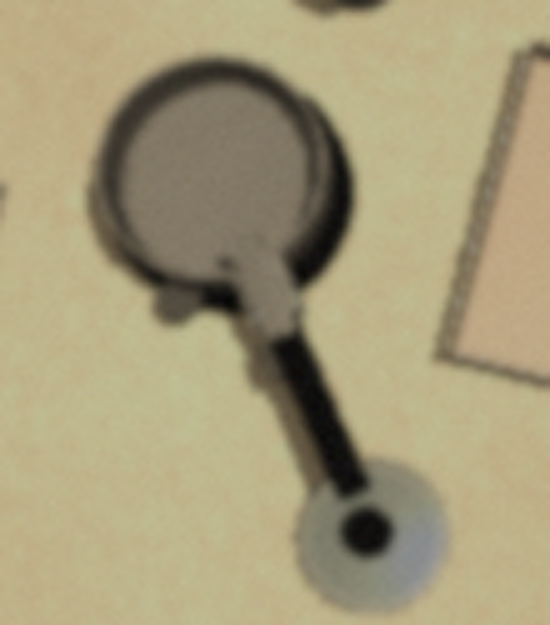

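View pics/crop_l.png

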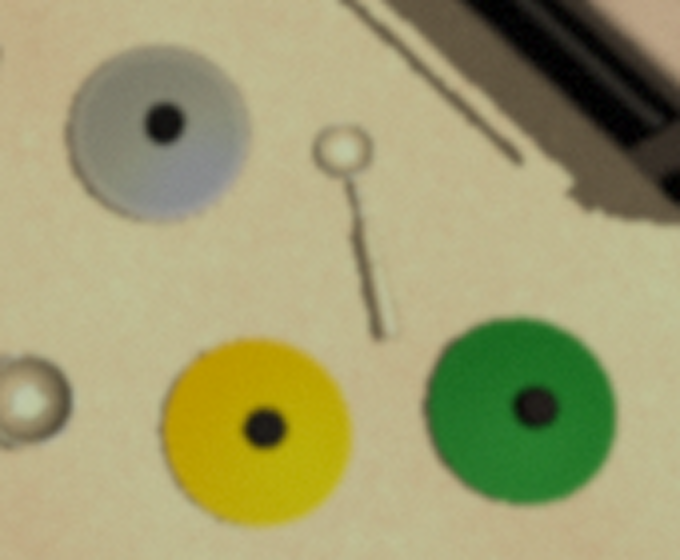

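View pics/crop_s.png

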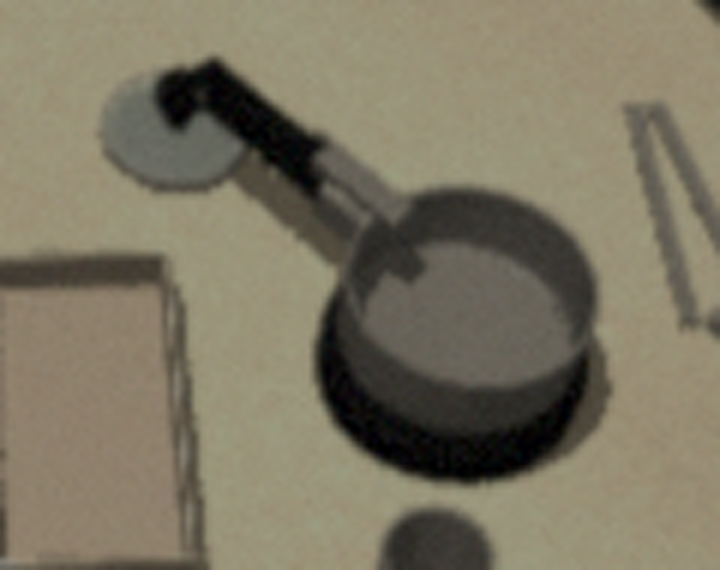

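View pics/z.png

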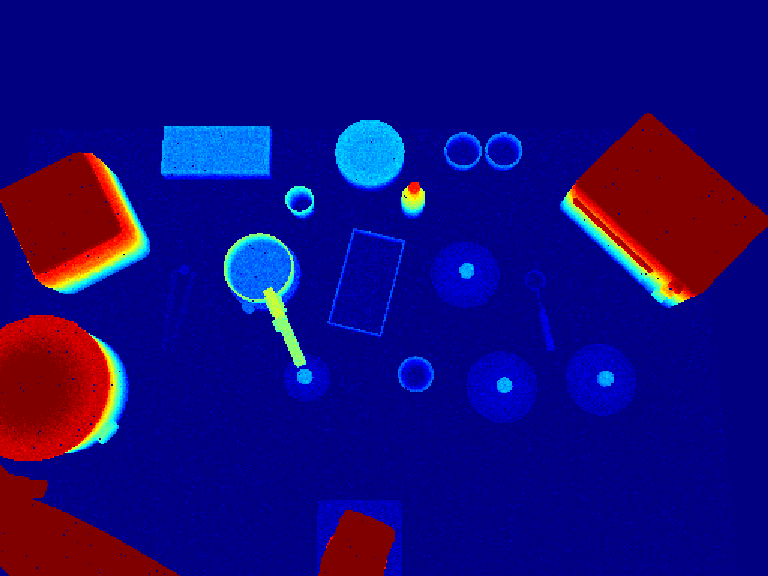

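The crop shows a clear glass lid with a black knob at top view (465,274), with yellow and green look-alikes at (501,387) and (600,378). Depth agrees with that. Next I'll fit the rim, handle axis, lid and tray.

```bash
cat > fit.py <<'E'
from m import *
from scipy.optimize import least_squares
def circ(P,r=None):
    c0=np.r_[P.mean(0)[:2],]
    if r is None:
        f=lambda x:np.hypot(P[:,0]-x[0],P[:,1]-x[1])-x[2]; x0=[*c0,.08]
    else:
        f=lambda x:np.hypot(P[:,0]-x[0],P[:,1]-x[1])-r; x0=c0
    s=least_squares(f,x0,loss='soft_l1',f_scale=.002); return s.x, np.sqrt(np.mean(f(s.x)**2))
def near(p,xy,r): return np.hypot(p[...,0]-xy[0],p[...,1]-xy[1])<r
E
python3 - <<'E'
from fit import *
p=np.load('ptop.npy');q=np.load('pscene.npy')
for nm,w in (('top',p),('scene',q)):
    print(nm)
    pc=np.array([.645,.245])
    m=near(w,pc,.095)&(w[...,2]>.095)&(w[...,2]<.109)
    P=w[m]; 
    # drop handle side
    rel=P[:,:2]-pc; d=np.array([-.85,-.45]); d/=np.linalg.norm(d)
    P=P[(rel@d)<.04]
    print('rim',circ(P),np.median(P[:,2]),len(P))
    # lid
    m=near(w,(.612,-.246),.12)&(w[...,2]>.045)&(w[...,2]<.07); K=w[m]; print('knob',K.mean(0),np.median(K[:,2]),len(K),circ(K))
    m=near(w,(.612,-.246),.12)&(w[...,2]>.004)&(w[...,2]<.045); L=w[m]
    mm=(near(w,(.612,-.246),.12)&(w[...,2]>.004)).astype(np.uint8)
    cn=max(cv2.findContours(mm,cv2.RETR_EXTERNAL,cv2.CHAIN_APPROX_NONE)[0],key=cv2.contourArea)[:,0]
    E=w[cn[:,1],cn[:,0]]; print('lid edge',circ(E),np.median(E[:,2]))
    # handle grip: black, z>.085
    m=near(w,(.45,.16),.14)&(w[...,2]>.08)&(w[...,2]<.125)
    v,u=np.nonzero(m); H=w[m]; 
    br=(c if nm=='top' else s)['pixels'][v,u].mean(1)
    G=H[(br<50)]
    mu=G.mean(0); U,S,V=np.linalg.svd(G[:,:2]-mu[:2]); a=V[0]; a=a*np.sign(a[0])
    t=(G[:,:2]-mu[:2])@a; n=(G[:,:2]-mu[:2])@[-a[1],a[0]]
    print('grip',mu,np.degrees(np.arctan2(a[1],a[0])),np.percentile(t,[1,99]),np.percentile(n,[1,50,99]),np.median(G[:,2]),len(G))
    # small knob
    m=near(w,(.373,.123),.1)&(w[...,2]>.045)&(w[...,2]<.07);K=w[m];print('smallknob',K.mean(0),np.percentile(K[:,:2],[2,98],axis=0).tolist())
    m=near(w,(.6,0),.16)&(w[...,2]>.028)&(w[...,2]<.05);K=w[m]
    r=cv2.minAreaRect(K[:,:2].astype(np.float32)*1000);print('tray',r,np.median(K[:,2]),len(K))
    m=near(w,(.6,0),.03);print('trayfloor',np.median(w[m][:,2]))
E
```

```text
top
rim (array([0.61972611, 0.23562283, 0.07745488]), np.float64(0.001515100382755141)) 0.10185135791084587 112
knob [ 0.6210385  -0.24908084  0.0569908 ] 0.05655675939215565 84 (array([ 0.6208696 , -0.24869613,  0.01293336]), np.float64(0.004331975257798809))
lid edge (array([ 0.62321701, -0.24915309,  0.08295589]), np.float64(0.005303675350901732)) 0.00838739982197867
grip [0.44604894 0.15649381 0.10227365] 25.858877309695643 [-0.05679921  0.05537067] [-1.09841921e-02  1.06910691e-05  1.10350449e-02] 0.10244718394950003 214
smallknob [0.37164841 0.12801312 0.05683146] [[0.3563038455509002, 0.11313654514093448], [0.3868850630922847, 0.1441228323424307]]
tray ((612.9664306640625, 39.22651672363281), (236.88653564453125, 242.77308654785156), 75.8593521118164) 0.03768974539114178 325
trayfloor 0.004814302982146135
scene
rim (array([0.6174051 , 0.23307384, 0.0773295 ]), np.float64(0.0018654442349580274)) 0.10241141820947541 138
knob [ 0.62223119 -0.25151301  0.05719106] 0.05874332057363896 80 (array([ 0.62117701, -0.25127341,  0.01339468]), np.float64(0.004189182174390767))
lid edge (array([ 0.61389457, -0.24999783,  0.0865554 ]), np.float64(0.009219442514926535)) 0.006969781962827715
grip [0.46202062 0.15933623 0.09752861] 35.234985850082104 [-0.07347521  0.12329918] [-0.0241856  -0.00051398  0.03409413] 0.10101079561635395 215
smallknob [0.37236404 0.12092422 0.05660253] [[0.3544602439811896, 0.11040183685095804], [0.3853760753107807, 0.13404596243921882]]
tray ((608.6762084960938, 38.75785827636719), (239.62513732910156, 246.04026794433594), 75.01143646240234) 0.0394789323354513 346
trayfloor 0.00614377286944634
```

```bash
python3 - <<'E'
from fit import *
p=np.load('ptop.npy');q=np.load('pscene.npy')
for nm,w in (('top',p),('scene',q)):
    m=near(w,(.6,-.005),.145)&(w[...,2]>.025)&(w[...,2]<.05)
    m[: , :]&=True
    lab=cv2.connectedComponents(cv2.dilate(m.astype(np.uint8),np.ones((3,3))))[1]
    k=np.argmax(np.bincount(lab[m])); K=w[m&(lab==k)]
    print('tray',cv2.minAreaRect(K[:,:2].astype(np.float32)*1000),len(K),np.median(K[:,2]))
    m=near(w,(.35,.65),.25)&(w[...,2]<.4)&(w[...,2]>.05);K=w[m]
    print('pot',np.percentile(K[:,2],[50,90,99]),K[:,:2].min(0),K[:,:2].max(0))
    k=near(w,(.31,.72),.3)&(w[...,2]>.2)&(w[...,2]<.35); print(w[k].max(0), np.histogram(w[k][:,2],8))
E
```

```text
tray ((600.02392578125, -12.145362854003906), (130.9322509765625, 242.77308654785156), 75.8593521118164) 309 0.03761217740736611
pot [0.19017821 0.20787406 0.3294761 ] [0.12572522 0.52693393] [0.59972831 0.76614907]
[0.6093107  0.74601099 0.3498668 ] (array([1615,  160,   58,    7,    9,   64,   55,   60]), array([0.20001205, 0.21874389, 0.23747573, 0.25620758, 0.27493942,
       0.29367126, 0.31240311, 0.33113495, 0.3498668 ]))
tray ((595.5045776367188, -14.694122314453125), (129.8622283935547, 246.0159149169922), 76.17874145507812) 329 0.03899609123016079
pot [0.19011836 0.30974215 0.3888637 ] [0.12592268 0.52516253] [0.59763418 0.836838  ]
[0.60658624 0.90888778 0.34996374] (array([831,  82,  78,  62,  58, 138, 140, 192]), array([0.20000418, 0.21874913, 0.23749407, 0.25623902, 0.27498396,
       0.29372891, 0.31247385, 0.3312188 , 0.34996374]))
```

Emit:
carry_out --targets '[{"z": 0.045}, {"z": 0.045}, {"z": 0.04}, {"x": 0.025, "y": -0.04, "wz": 8}, {"x": 0.025, "y": -0.04, "wz": 8}, {"x": 0.025, "y": -0.04, "wz": 8}, {"x": 0.025, "y": -0.04, "wz": 8}, {"x": 0.025, "y": -0.04, "wz": 7}, {"x": 0.025, "y": -0.04}, {"x": 0.025, "y": -0.04}]'

```text
$.targets[0]: bad value
```

Emit:
carry_out --targets '[{"x": 0.025, "y": -0.04}, {"x": 0.025, "y": -0.04}, {"x": 0.025, "y": -0.03}, {"x": 0.03, "y": -0.03}, {"x": 0.02, "y": -0.02}, {}]'

```text
$.targets[0]: bad value
```

Emit:
carry_out --targets '[{"x": 0, "y": 0, "z": 0.045, "wx": 0, "wy": 0, "wz": 0, "claw": 0.085}]'

```text
t: 0.25
tcp_pos: [0.1535, 0.6527, 0.2661]
eef_rot: [-91.1, 0.2, -13.3]
ft_force: [0.8, -0.9, -0.9]
opening: 0.0847
```

Emit:
carry_out --targets '[{"x": 0, "y": 0, "z": 0.045, "wx": 0, "wy": 0, "wz": 0, "claw": 0.085}, {"x": 0, "y": 0, "z": 0.045, "wx": 0, "wy": 0, "wz": 0, "claw": 0.085}, {"x": 0.025, "y": -0.04, "z": 0, "wx": 0, "wy": 0, "wz": 8, "claw": 0.085}, {"x": 0.025, "y": -0.04, "z": 0, "wx": 0, "wy": 0, "wz": 8, "claw": 0.085}, {"x": 0.025, "y": -0.04, "z": 0, "wx": 0, "wy": 0, "wz": 8, "claw": 0.085}, {"x": 0.025, "y": -0.04, "z": 0, "wx": 0, "wy": 0, "wz": 8, "claw": 0.085}, {"x": 0.025, "y": -0.04, "z": 0, "wx": 0, "wy": 0, "wz": 6, "claw": 0.085}, {"x": 0.025, "y": -0.04, "z": 0, "wx": 0, "wy": 0, "wz": 0, "claw": 0.085}, {"x": 0.025, "y": -0.04, "z": 0, "wx": 0, "wy": 0, "wz": 0, "claw": 0.085}, {"x": 0.025, "y": -0.04, "z": 0, "wx": 0, "wy": 0, "wz": 0, "claw": 0.085}]'

```text
t: 1.25
tcp_pos: [0.3542, 0.3265, 0.3635]
eef_rot: [-90.7, -0.1, 26.8]
ft_force: [-0.2, -0.0, -0.1]
opening: 0.0847
```

Emit:
carry_out --targets '[{"x": 0.03, "y": -0.03, "z": -0.01, "wx": 0, "wy": 0, "wz": 0, "claw": 0.085}, {"x": 0.03, "y": -0.03, "z": -0.01, "wx": 0, "wy": 0, "wz": 0, "claw": 0.085}, {"x": 0.03, "y": -0.03, "z": -0.02, "wx": 0, "wy": 0, "wz": 0, "claw": 0.085}, {"x": 0.03, "y": -0.03, "z": -0.02, "wx": 0, "wy": 0, "wz": 0, "claw": 0.085}, {"x": 0.015, "y": -0.015, "z": 0, "wx": 0, "wy": 0, "wz": 0, "claw": 0.085}, {"x": 0, "y": 0, "z": 0, "wx": 0.7, "wy": 0, "wz": -1, "claw": 0.085}, {"x": 0, "y": 0, "z": 0, "wx": 0, "wy": 0, "wz": 0, "claw": 0.085}]'

```text
t: 1.95
tcp_pos: [0.4942, 0.1798, 0.3002]
eef_rot: [-89.9, -0.5, 25.2]
ft_force: [-0.1, 1.3, 0.2]
opening: 0.0851
```

```bash
python3 - <<'E'
from h import *
import pickle
c=cap('wrist'); pickle.dump(c,open('wrist1.pkl','wb')); cv2.imwrite('pics/wrist1.png',cv2.resize(c['pixels'],(768,576)))
st=robot.get_state();print(st['tcp_pos'],st['eef_rot'],st['joint_positions'],rays(c,[[256,192]])[:2])
E
```

```text
[0.49410628 0.1801059  0.30045711] [-89.94707952  -0.53941478  25.25291237] [   8.86791468   -5.67728782  106.87463984    0.20723878   78.30014102
 -106.42638184] (array([0.43094848, 0.14879824, 0.44083501]), array([[ 0.25190892,  0.11775485, -0.96056522]]))
```

View pics/wrist1.png

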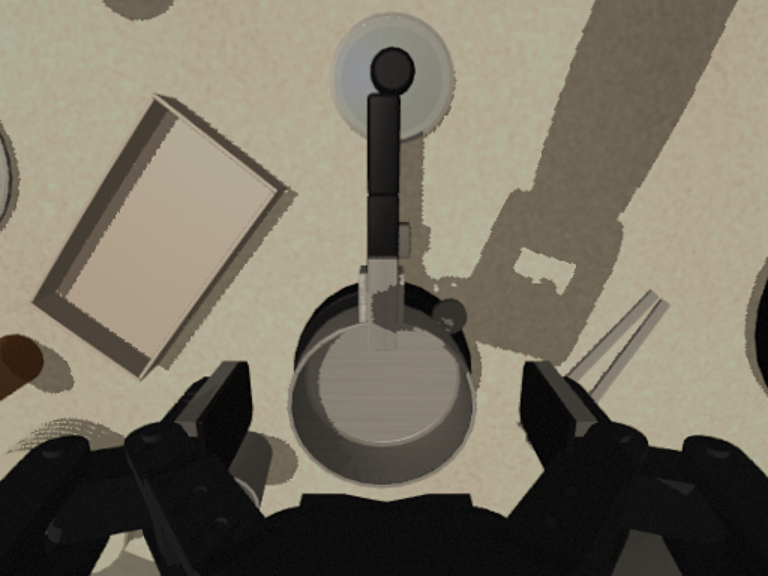

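Wrist view: the handle runs vertically at about column 384 (768-px scale), from rows 94 to 258, with the button on its right at (404,240). The small lid's knob is at (392,70), and the tray is on the left. Next I'll refine the axis.

```bash
python3 - <<'E'
from fit import *
c=pickle.load(open('wrist1.pkl','rb'))
g=cv2.cvtColor(c['pixels'],cv2.COLOR_BGR2GRAY)
pts=[]
for v in range(72,168,6):
    row=g[v,235:280]; d=np.where(row<45)[0]; 
    a,b=235+d.min(),235+d.max(); uv=[[(a+b)/2,v],[a-.5,v],[b+.5,v]]
    X=onplane(c,uv,.103); pts.append(X[0]); print(v,a,b,np.round(X[0],4),round(np.linalg.norm(X[1]-X[2])*1000,1), depthpts(c,[[int((a+b)/2),v]])[0].round(3))
P=np.array(pts)[:,:2]
w=cloud(c)
m=near(w,(.619,.234),.1)&(w[...,2]>.097)&(w[...,2]<.108); Q=w[m]; d=np.array([-.9,-.43]);Q=Q[((Q[:,:2]-[.619,.234])@d)<.04]
print('rim',circ(Q),len(Q),np.median(Q[:,2]))
for uv in [(256,62.5),(256,172),(269,160),(262,46)]: print(uv,onplane(c,[uv],.103),depthpts(c,[[int(uv[0]),int(uv[1])]]))
mu=P.mean(0);V=np.linalg.svd(P-mu)[2][0];V*=np.sign(V[0]);print(mu,np.degrees(np.arctan2(V[1],V[0])))
# lateral distance rim centre from axis
r=circ(Q)[0][:2]-mu; print('lat',r@[-V[1],V[0]],'along',r@V)
m=near(w,(.6,-.013),.145)&(w[...,2]>.03)&(w[...,2]<.047);K=w[m];print(cv2.minAreaRect(K[:,:2].astype(np.float32)*1000),len(K))
cv2.imwrite('pics/c2.png',cv2.resize(c['pixels'][40:240,190:320],None,fx=4,fy=3,interpolation=cv2.INTER_CUBIC))
E
```

```text
72 245 266 [0.4021 0.1344 0.103 ] 22.9 [0.402 0.134 0.1  ]
78 245 266 [0.4075 0.137  0.103 ] 23.0 [0.408 0.136 0.102]
84 245 266 [0.4129 0.1395 0.103 ] 23.1 [0.413 0.139 0.102]
90 245 265 [0.4187 0.1416 0.103 ] 22.1 [0.419 0.142 0.103]
96 245 266 [0.424  0.1447 0.103 ] 23.3 [0.424 0.144 0.101]
102 245 265 [0.4298 0.1468 0.103 ] 22.3 [0.43  0.147 0.101]
108 245 265 [0.4354 0.1495 0.103 ] 22.4 [0.435 0.149 0.102]
114 245 265 [0.4411 0.1521 0.103 ] 22.6 [0.441 0.152 0.103]
120 245 265 [0.4468 0.1548 0.103 ] 22.7 [0.447 0.155 0.1  ]
126 245 265 [0.4526 0.1575 0.103 ] 22.8 [0.453 0.158 0.1  ]
132 245 265 [0.4584 0.1603 0.103 ] 22.9 [0.459 0.16  0.101]
138 245 265 [0.4643 0.163  0.103 ] 23.0 [0.465 0.163 0.101]
144 245 265 [0.4702 0.1658 0.103 ] 23.1 [0.47  0.166 0.101]
150 245 265 [0.4762 0.1686 0.103 ] 23.2 [0.476 0.169 0.102]
156 245 265 [0.4823 0.1715 0.103 ] 23.4 [0.483 0.172 0.101]
162 245 265 [0.4884 0.1743 0.103 ] 23.5 [0.489 0.175 0.101]
rim (array([0.61633649, 0.23329334, 0.07712808]), np.float64(0.0012701290625771811)) 904 0.10080692890359733
(256, 62.5) [[0.39338406 0.13089176 0.103     ]] [[0.39258064 0.13051163 0.09980262]]
(256, 172) [[0.49829472 0.18022256 0.103     ]] [[0.49699322 0.17961527 0.10952882]]
(269, 160) [[0.47972437 0.18752354 0.103     ]] [[0.48067398 0.18827747 0.09642279]]
(262, 46) [[0.37625481 0.12961662 0.103     ]] [[0.368725   0.12697585 0.05648947]]
[0.44442205 0.15384658] 24.820715468594543
lat -5.836635929782258e-05 along 0.1893841623777452
((596.25244140625, -14.818611145019531), (131.65283203125, 241.6039581298828), 75.89208984375) 2345
```

View pics/c2.png

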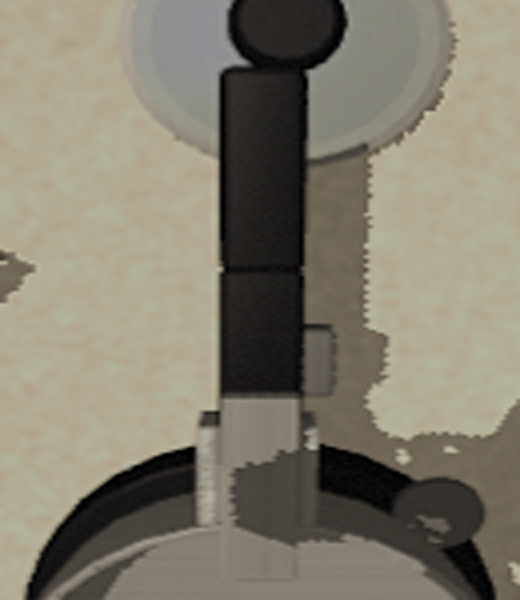

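Emit:
carry_out --targets '[{"x": -0.007, "y": -0.0066, "z": -0.03, "wx": -0.23, "wy": 0.49, "wz": -0.45, "claw": 0.06}, {"x": 0, "y": 0, "z": -0.045, "wx": 0, "wy": 0, "wz": 0, "claw": 0.06}, {"x": 0, "y": 0, "z": -0.045, "wx": 0, "wy": 0, "wz": 0, "claw": 0.06}, {"x": 0, "y": 0, "z": -0.04, "wx": 0, "wy": 0, "wz": 0, "claw": 0.06}, {"x": 0, "y": 0, "z": 0, "wx": 0, "wy": 0, "wz": 0, "claw": 0.06}]'

```text
t: 2.5
tcp_pos: [0.4848, 0.1794, 0.1426]
eef_rot: [-90.1, -0.7, 25.3]
ft_force: [-0.5, -0.5, -1.0]
opening: 0.0603
```

```bash
python3 - <<'E'
from h import *
import pickle
c=cap('wrist'); pickle.dump(c,open('wrist2.pkl','wb')); cv2.imwrite('pics/wrist2.png',cv2.resize(c['pixels'],(768,576)))
st=robot.get_state();print(st['tcp_pos'],st['eef_rot'],st['opening'])
g=cv2.cvtColor(c['pixels'],cv2.COLOR_BGR2GRAY)
E
```

```text
[0.48705273 0.17985785 0.14599516] [-90.17031088  -1.05906756  25.31603506] 0.05984592192983333
```

View pics/wrist2.png

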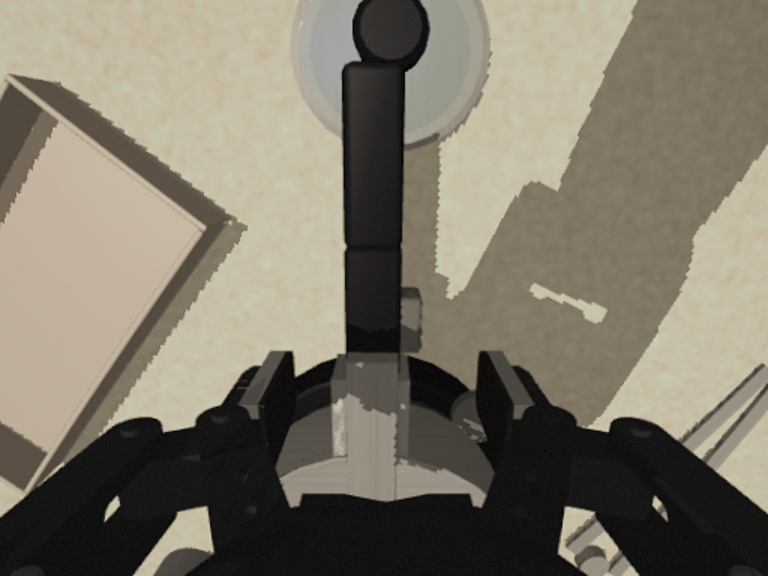

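Fingers are either side of the handle, at (270,390) and (500,390), slightly right of its axis. I'll correct that and descend.

Emit:
carry_out --targets '[{"x": 0, "y": -0.0064, "z": -0.03, "wx": -0.4, "wy": 1.0, "wz": -0.5, "claw": 0.06}, {"x": 0, "y": 0, "z": 0, "wx": 0, "wy": 0, "wz": 0, "claw": 0.06}, {"x": 0, "y": 0, "z": 0, "wx": 0, "wy": 0, "wz": 0, "claw": 0.06}]'

```text
t: 2.85
tcp_pos: [0.4923, 0.1766, 0.1253]
eef_rot: [-90.3, -0.8, 25.0]
ft_force: [0.0, 1.0, 1.1]
opening: 0.0599
```

```bash
python3 - <<'E'
from h import *
st=robot.get_state();print(st['tcp_pos'],st['eef_rot'],st['opening'])
E
```

```text
[0.49226516 0.17658729 0.12532541] [-90.33021147  -0.81723536  25.02866673] 0.05994547228811303
```

Emit:
carry_out --targets '[{"x": -0.0055, "y": -0.003, "z": -0.02, "wx": 0, "wy": 0.8, "wz": -0.2, "claw": 0.06}, {"x": 0, "y": 0, "z": -0.012, "wx": 0, "wy": 0, "wz": 0, "claw": 0.06}, {"x": 0, "y": 0, "z": -0.008, "wx": 0, "wy": 0, "wz": 0, "claw": 0.06}, {"x": 0, "y": 0, "z": -0.004, "wx": 0, "wy": 0, "wz": 0, "claw": 0.06}]'

```text
t: 3.25
tcp_pos: [0.4904, 0.1748, 0.0854]
eef_rot: [-90.2, -0.7, 24.9]
ft_force: [-0.1, 0.1, 0.1]
opening: 0.0599
```

Emit:
carry_out --targets '[{"x": -0.0035, "y": -0.0016, "z": -0.006, "wx": -0.2, "wy": 0.6, "wz": 0, "claw": 0.06}, {"x": 0, "y": 0, "z": -0.003, "wx": 0, "wy": 0, "wz": 0, "claw": 0.06}, {"x": 0, "y": 0, "z": 0, "wx": 0, "wy": 0, "wz": 0, "claw": 0.06}]'

```text
t: 3.55
tcp_pos: [0.486, 0.1729, 0.0745]
eef_rot: [-90.0, 0.1, 24.9]
ft_force: [-0.7, 0.6, -0.0]
opening: 0.0603
```

```bash
python3 - <<'E'
from h import *
import pickle
c=cap('wrist'); pickle.dump(c,open('wrist3.pkl','wb')); cv2.imwrite('pics/wrist3.png',cv2.resize(c['pixels'],(768,576)))
st=robot.get_state();print(st['tcp_pos'],st['eef_rot'],st['opening'])
E
```

```text
[0.48609724 0.17292294 0.07470379] [-9.00453046e+01  4.33854227e-02  2.48665787e+01] 0.05996753243680528
```

View pics/wrist3.png

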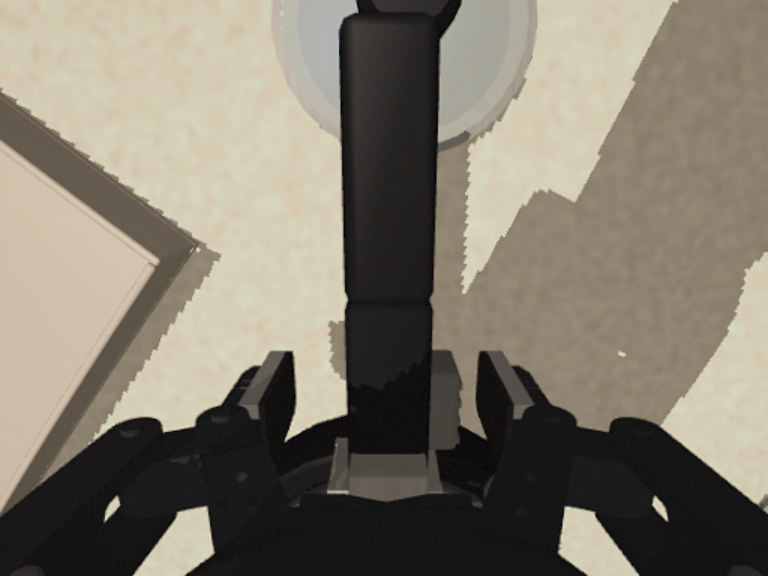

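The fingers straddle grip and button, with the button at (445,400) between the pads at (285,390) and (490,390). I'll raise 2 mm and squeeze.

Emit:
carry_out --targets '[{"x": 0, "y": 0, "z": 0.003, "wx": 0, "wy": 0, "wz": 0, "claw": 0.035}, {"x": 0, "y": 0, "z": 0, "wx": 0, "wy": 0, "wz": 0, "claw": 0.02}, {"x": 0, "y": 0, "z": 0, "wx": 0, "wy": 0, "wz": 0, "claw": 0.015}, {"x": 0, "y": 0, "z": 0, "wx": 0, "wy": 0, "wz": 0, "claw": 0.015}, {"x": 0, "y": 0, "z": 0, "wx": 0, "wy": 0, "wz": 0, "claw": 0.015}]' --squeeze 35

```text
t: 4.1
tcp_pos: [0.4862, 0.1734, 0.079]
eef_rot: [-90.0, -0.0, 24.9]
ft_force: [-0.5, 1.1, 0.2]
opening: 0.0234
```

Emit:
carry_out --targets '[{"x": -0.0091, "y": -0.0042, "z": 0, "wx": 0, "wy": 0, "wz": 0, "claw": 0.015}, {"x": -0.0091, "y": -0.0042, "z": 0, "wx": 0, "wy": 0, "wz": 0, "claw": 0.015}, {"x": -0.0091, "y": -0.0042, "z": 0, "wx": 0, "wy": 0, "wz": 0, "claw": 0.015}]'

```text
t: 4.4
tcp_pos: [0.4584, 0.1601, 0.0789]
eef_rot: [-90.1, -0.1, 24.9]
ft_force: [1.8, 0.0, -0.3]
opening: 0.0233
```

Emit:
carry_out --targets '[{"x": -0.0091, "y": -0.0042, "z": 0, "wx": 0, "wy": 0, "wz": 0, "claw": 0.015}, {"x": -0.0091, "y": -0.0042, "z": 0, "wx": 0, "wy": 0, "wz": 0, "claw": 0.015}, {"x": -0.0045, "y": -0.0021, "z": 0, "wx": 0, "wy": 0, "wz": 0, "claw": 0.015}, {"x": 0, "y": 0, "z": 0, "wx": 0, "wy": 0, "wz": 0, "claw": 0.015}]'

```text
t: 4.8
tcp_pos: [0.4305, 0.1477, 0.0779]
eef_rot: [-90.0, 0.0, 24.8]
ft_force: [0.2, 0.7, -1.6]
opening: 0.0233
```

```bash
python3 - <<'E'
from h import *
import pickle
c=cap('wrist'); cv2.imwrite('pics/wrist4.png',cv2.resize(c['pixels'],(768,576)))
c=cap('scene'); cv2.imwrite('pics/scene4.png',cv2.resize(c['pixels'][110:250,200:400],(800,560),interpolation=cv2.INTER_CUBIC))
E
```

```text
(no output)
```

View pics/wrist4.png

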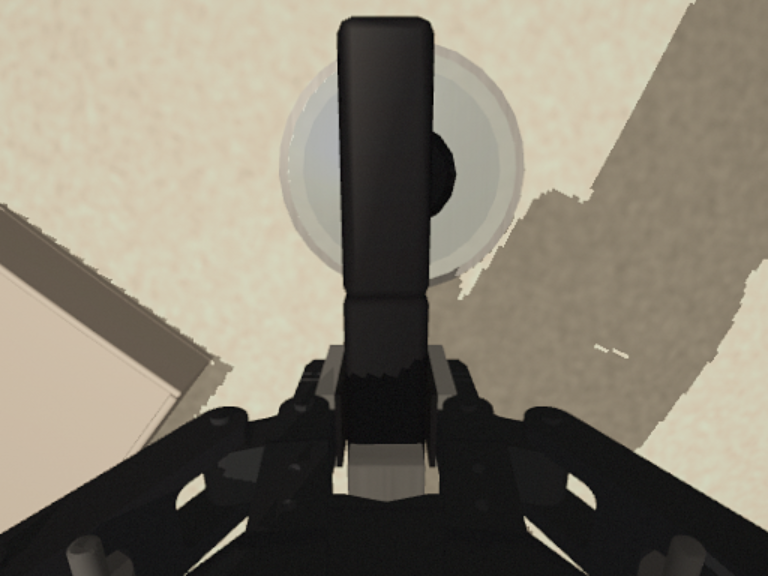

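View pics/scene4.png

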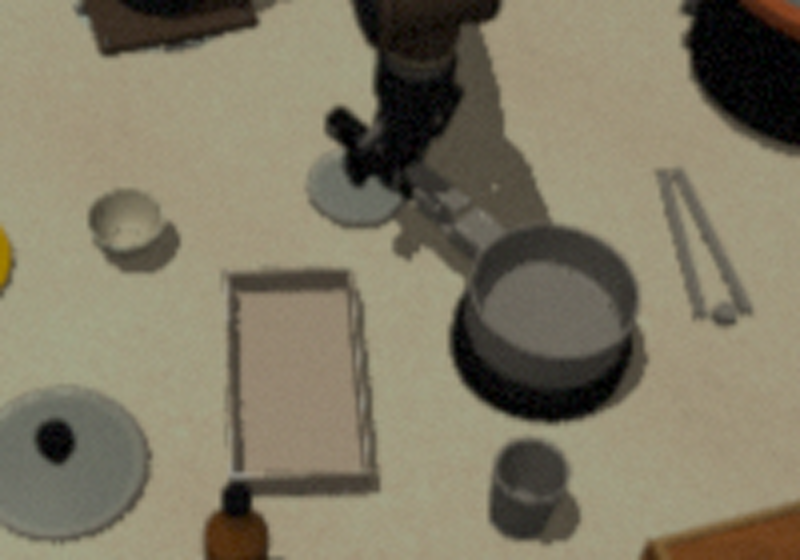

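The wrist and scene views show the handle out of the socket, with about 61 mm of clearance, held squeezed above the small lid. I'll lift it and go to the tray.

Emit:
carry_out --targets '[{"x": 0, "y": 0, "z": 0.02, "wx": 0, "wy": 0, "wz": 0, "claw": 0.015}, {"x": 0, "y": 0, "z": 0.035, "wx": 0, "wy": 0, "wz": 0, "claw": 0.015}, {"x": 0, "y": 0, "z": 0.035, "wx": 0, "wy": 0, "wz": 0, "claw": 0.015}, {"x": 0.015, "y": -0.015, "z": 0.01, "wx": 0, "wy": 0, "wz": -4, "claw": 0.015}, {"x": 0.025, "y": -0.024, "z": 0, "wx": 0, "wy": 0, "wz": -6, "claw": 0.015}, {"x": 0.03, "y": -0.028, "z": 0, "wx": 0, "wy": 0, "wz": -6, "claw": 0.015}, {"x": 0.03, "y": -0.028, "z": 0, "wx": 0, "wy": 0, "wz": -6, "claw": 0.015}, {"x": 0.03, "y": -0.028, "z": 0, "wx": 0, "wy": 0, "wz": -6, "claw": 0.015}, {"x": 0.025, "y": -0.022, "z": 0, "wx": 0, "wy": 0, "wz": -5, "claw": 0.015}, {"x": 0.01, "y": -0.01, "z": 0, "wx": 0, "wy": 0, "wz": -3, "claw": 0.015}]'

```text
t: 5.9
tcp_pos: [0.6018, -0.0117, 0.1811]
eef_rot: [-89.9, 0.0, -12.3]
ft_force: [-0.4, 0.2, -2.0]
opening: 0.0233
```

Emit:
carry_out --targets '[{"x": 0, "y": 0, "z": 0, "wx": 0, "wy": 0, "wz": -1, "claw": 0.015}, {"x": 0, "y": 0, "z": 0, "wx": 0, "wy": 0, "wz": 0, "claw": 0.015}, {"x": 0, "y": 0, "z": 0, "wx": 0, "wy": 0, "wz": 0, "claw": 0.015}]'

```text
t: 6.2
tcp_pos: [0.6024, -0.0126, 0.1794]
eef_rot: [-89.9, 0.2, -13.4]
ft_force: [-1.1, 0.3, -2.0]
opening: 0.0233
```

Emit:
carry_out --targets '[{"x": 0.0056, "y": -0.0044, "z": -0.03, "wx": 0, "wy": 0, "wz": -0.7, "claw": 0.015}, {"x": 0, "y": 0, "z": -0.035, "wx": 0, "wy": 0, "wz": 0, "claw": 0.015}, {"x": 0, "y": 0, "z": -0.025, "wx": 0, "wy": 0, "wz": 0, "claw": 0.015}, {"x": 0, "y": 0, "z": -0.01, "wx": 0, "wy": 0, "wz": 0, "claw": 0.015}, {"x": 0, "y": 0, "z": 0, "wx": 0, "wy": 0, "wz": 0, "claw": 0.015}]'

```text
t: 6.7
tcp_pos: [0.606, -0.012, 0.0793]
eef_rot: [-89.8, -0.0, -13.6]
ft_force: [-0.4, 0.3, -2.3]
opening: 0.0233
```

```bash
python3 - <<'E'
from h import *
import pickle
c=cap('wrist'); cv2.imwrite('pics/wrist5.png',cv2.resize(c['pixels'],(768,576)))
pickle.dump(c,open('wrist5.pkl','wb'))
print(robot.get_state()['tcp_pos'],robot.get_state()['eef_rot'])
for v in (50,100,150,200,250,280): print(v,depthpts(c,[[256,v]]).round(4))
E
```

```text
[ 0.60650777 -0.01208413  0.08015531] [-89.79116109  -0.09470933 -13.58982289]
50 [[0.5197 0.0074 0.1019]]
100 [[0.5367 0.0033 0.1017]]
150 [[ 0.555  -0.0011  0.101 ]]
200 [[ 0.5749 -0.0059  0.101 ]]
250 [[ 0.5962 -0.011   0.1022]]
280 [[ 0.6102 -0.0144  0.1023]]
```

View pics/wrist5.png

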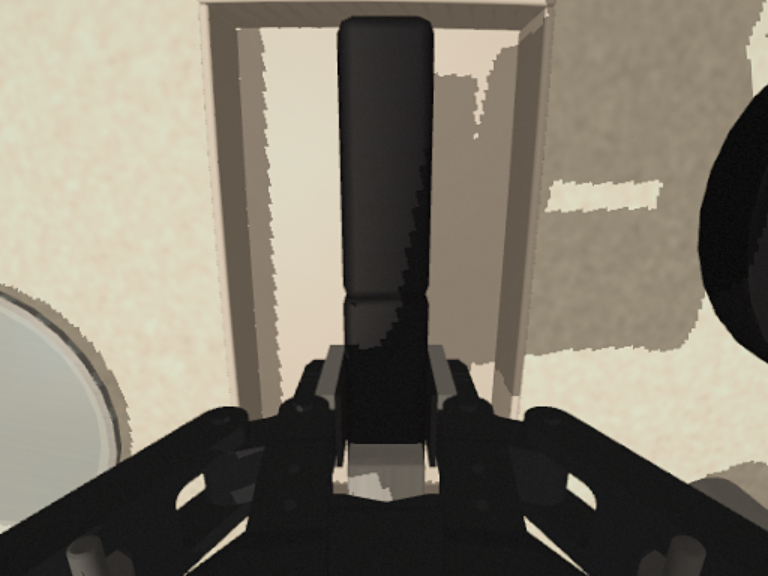

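The handle is level and centred above the tray in the wrist view. I'll lower it.

Emit:
carry_out --targets '[{"x": 0.002, "y": -0.004, "z": -0.025, "wx": 0, "wy": 0, "wz": -0.5, "claw": 0.015}, {"x": 0, "y": 0, "z": -0.02, "wx": 0, "wy": 0, "wz": 0, "claw": 0.015}, {"x": 0, "y": 0, "z": -0.01, "wx": 0, "wy": 0, "wz": 0, "claw": 0.015}, {"x": 0, "y": 0, "z": -0.003, "wx": 0, "wy": 0, "wz": 0, "claw": 0.015}, {"x": 0, "y": 0, "z": 0, "wx": 0, "wy": 0, "wz": 0, "claw": 0.015}]'

```text
t: 7.25
tcp_pos: [0.6149, -0.0158, 0.0306]
eef_rot: [-89.7, -1.0, -13.9]
ft_force: [0.2, 0.2, -1.0]
opening: 0.0235
```

Emit:
carry_out --targets '[{"x": -0.006, "y": 0, "z": -0.006, "wx": 0.24, "wy": 0.97, "wz": 0, "claw": 0.015}, {"x": 0, "y": 0, "z": -0.004, "wx": 0, "wy": 0, "wz": 0, "claw": 0.015}, {"x": 0, "y": 0, "z": -0.002, "wx": 0, "wy": 0, "wz": 0, "claw": 0.015}]'

```text
t: 7.55
tcp_pos: [0.6108, -0.0161, 0.0214]
eef_rot: [-89.7, -0.3, -13.9]
ft_force: [0.8, 0.6, -2.0]
opening: 0.0233
```

Emit:
carry_out --targets '[{"x": -0.001, "y": 0, "z": -0.004, "wx": -0.2, "wy": 0.3, "wz": 0, "claw": 0.015}, {"x": 0, "y": 0, "z": -0.002, "wx": 0, "wy": 0, "wz": 0, "claw": 0.015}, {"x": 0, "y": 0, "z": -0.001, "wx": 0, "wy": 0, "wz": 0, "claw": 0.015}]'

```text
t: 7.85
tcp_pos: [0.6099, -0.0162, 0.0141]
eef_rot: [-90.0, -0.1, -13.9]
ft_force: [-0.4, 0.1, -2.8]
opening: 0.0235
```

Emit:
carry_out --targets '[{"x": 0, "y": 0, "z": -0.0015, "wx": 0, "wy": 0, "wz": 0, "claw": 0.015}, {"x": 0, "y": 0, "z": 0, "wx": 0, "wy": 0, "wz": 0, "claw": 0.015}]'

```text
t: 8.05
tcp_pos: [0.6097, -0.0162, 0.0121]
eef_rot: [-90.0, -0.0, -13.9]
ft_force: [0.1, -0.6, -1.7]
opening: 0.0232
```

Emit:
carry_out --targets '[{"x": 0, "y": 0, "z": 0, "wx": 0, "wy": 0, "wz": 0, "claw": 0.034}, {"x": 0, "y": 0, "z": 0, "wx": 0, "wy": 0, "wz": 0, "claw": 0.05}, {"x": 0, "y": 0, "z": 0.001, "wx": 0, "wy": 0, "wz": 0, "claw": 0.05}, {"x": 0, "y": 0, "z": 0.02, "wx": 0, "wy": 0, "wz": 0, "claw": 0.05}, {"x": 0, "y": 0, "z": 0.035, "wx": 0, "wy": 0, "wz": 0, "claw": 0.05}, {"x": 0, "y": 0, "z": 0.04, "wx": 0, "wy": 0, "wz": 0, "claw": 0.05}, {"x": 0, "y": 0, "z": 0.03, "wx": 0, "wy": 0, "wz": 0, "claw": 0.06}, {"x": 0, "y": 0, "z": 0.01, "wx": 0, "wy": 0, "wz": 0, "claw": 0.06}]'

```text
t: 8.85
tcp_pos: [0.6092, -0.0162, 0.1536]
eef_rot: [-90.0, -0.0, -13.9]
ft_force: [-1.1, -0.2, 0.4]
opening: 0.0601
```

```bash
python3 - <<'E'
from h import *
import pickle
c=cap('wrist'); cv2.imwrite('pics/wrist6.png',cv2.resize(c['pixels'],(768,576)))
for v in (110,150,200,250,280): print(v,depthpts(c,[[256,v]]).round(4))
print(robot.get_state()['tcp_pos'],robot.get_state()['eef_rot'])
E
```

```text
110 [[ 0.5448 -0.002   0.0324]]
150 [[ 0.5773 -0.0101  0.0319]]
200 [[ 0.6205 -0.0208  0.0331]]
250 [[ 0.663  -0.0313  0.0441]]
280 [[ 0.7088 -0.0428  0.0175]]
[ 0.60963907 -0.01626737  0.15425373] [-9.00059661e+01 -8.92107756e-02 -1.39235065e+01]
```

View pics/wrist6.png

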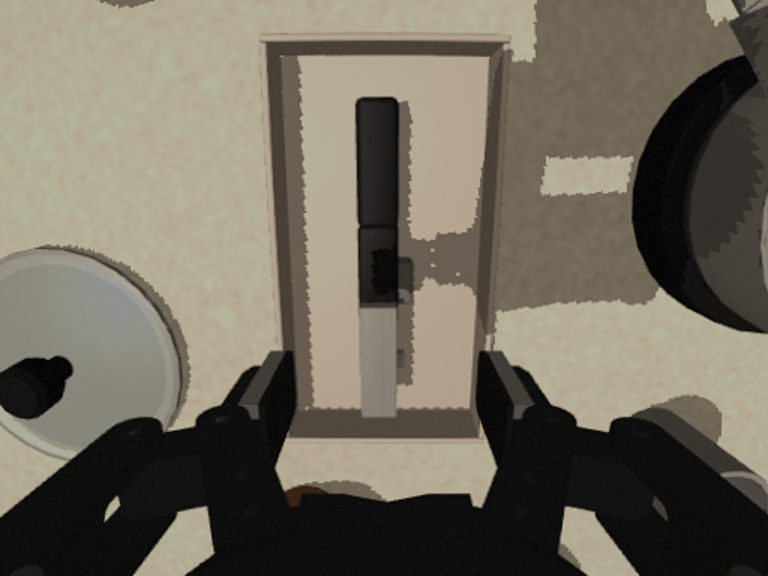

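The wrist view shows the handle lying flat and upright in the tray, grip at (377,200) and jaw tip at (378,415). Its top is level at 0.032–0.033 m against 0.034 expected. Next is the lid.

Emit:
carry_out --targets '[{"x": 0, "y": -0.02, "z": 0.03, "wx": 0, "wy": 0, "wz": 0, "claw": 0.06}, {"x": 0.001, "y": -0.04, "z": 0.03, "wx": 0, "wy": 0, "wz": 0, "claw": 0.06}, {"x": 0.002, "y": -0.045, "z": 0, "wx": 0, "wy": 0, "wz": 0, "claw": 0.06}, {"x": 0.002, "y": -0.045, "z": 0, "wx": 0, "wy": 0, "wz": 0, "claw": 0.06}, {"x": 0.002, "y": -0.04, "z": 0, "wx": 0, "wy": 0, "wz": 0, "claw": 0.06}, {"x": 0.002, "y": -0.02, "z": 0, "wx": 0, "wy": 0, "wz": 0, "claw": 0.06}, {"x": 0, "y": -0.008, "z": 0, "wx": 0, "wy": 0, "wz": 0, "claw": 0.06}, {"x": 0, "y": 0, "z": 0, "wx": 0, "wy": 0, "wz": 0, "claw": 0.06}]'

```text
t: 9.7
tcp_pos: [0.6141, -0.2385, 0.2051]
eef_rot: [-89.8, 0.7, -13.7]
ft_force: [0.3, -0.3, -0.3]
opening: 0.0601
```

```bash
python3 - <<'E'
from fit import *
c=cap('wrist'); cv2.imwrite('pics/wrist7.png',cv2.resize(c['pixels'],(768,576)))
pickle.dump(c,open('wrist7.pkl','wb'))
w=cloud(c)
m=near(w,(.621,-.249),.03)&(w[...,2]>.05)&(w[...,2]<.065);K=w[m]
u=np.argwhere(m); (x,y),r=cv2.minEnclosingCircle(u[:,::-1].astype(np.float32))
print('knob',len(K),K.mean(0),np.median(K[:,2]),(x,y,r),onplane(c,[[x,y]],np.median(K[:,2])))
m=(near(w,(.621,-.249),.12)&(w[...,2]>.004)&(w[...,2]<.03)); L=w[m]
h=np.hypot(*(L[:,:2]-[.621,-.249]).T); 
from scipy.spatial import ConvexHull
H=L[ConvexHull(L[:,:2]).vertices]; print('lid',circ(H[np.hypot(*(H[:,:2]-[.621,-.249]).T)<.09]))
print(robot.get_state()['tcp_pos'],robot.get_state()['eef_rot'],robot.get_state()['joint_positions'])
E
```

```text
knob 976 [ 0.61857802 -0.25241712  0.05573246] 0.05610931511550191 (244.8261260986328, 188.58840942382812, 18.006404876708984) [[ 0.61835094 -0.2522825   0.05610932]]
lid (array([ 0.61964757, -0.2525037 ,  0.08271333]), np.float64(0.00027615048445830135))
[ 0.61406305 -0.23769335  0.2049352 ] [-89.81112183   0.7233553  -13.65178286] [-2.99666765e+01  1.59533882e+01  9.37081525e+01 -2.31748981e-02
  7.10857461e+01 -1.06306046e+02]
```

View pics/wrist7.png

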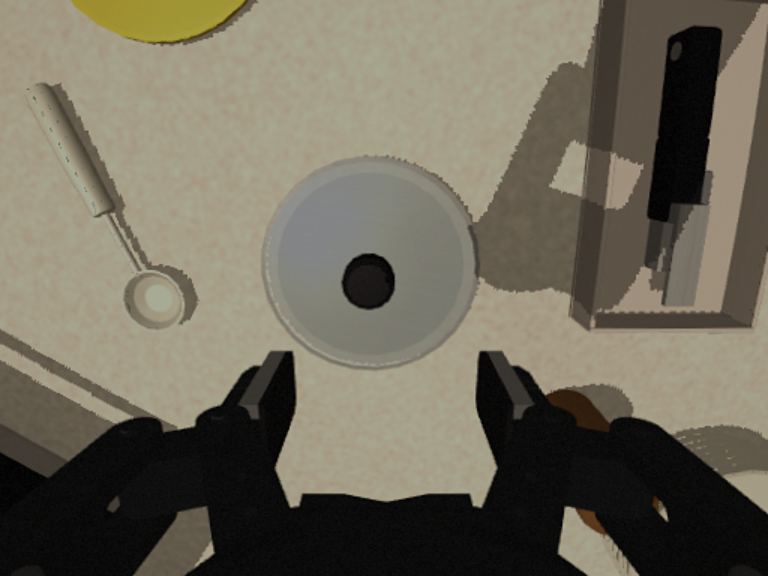

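The wrist view shows the clear lid centred at (370,262) with its knob at (368,282). The circle fit gives a radius of 82.7 mm against 83 expected, centred at (0.619,-0.252). Descending on the knob.

Emit:
carry_out --targets '[{"x": 0.005, "y": -0.0147, "z": -0.03, "wx": -0.3, "wy": -0.7, "wz": 0, "claw": 0.06}, {"x": 0, "y": 0, "z": -0.04, "wx": 0, "wy": 0, "wz": 0, "claw": 0.06}, {"x": 0, "y": 0, "z": -0.03, "wx": 0, "wy": 0, "wz": 0, "claw": 0.06}, {"x": 0, "y": 0, "z": -0.015, "wx": 0, "wy": 0, "wz": 0, "claw": 0.06}, {"x": 0, "y": 0, "z": -0.005, "wx": 0, "wy": 0, "wz": 0, "claw": 0.06}, {"x": 0, "y": 0, "z": 0, "wx": 0, "wy": 0, "wz": 0, "claw": 0.06}]'

```text
t: 10.35
tcp_pos: [0.6213, -0.2421, 0.0832]
eef_rot: [-89.8, -0.2, -13.0]
ft_force: [0.4, 0.5, 1.2]
opening: 0.0599
```

Emit:
carry_out --targets '[{"x": -0.0025, "y": -0.0105, "z": -0.01, "wx": -0.1, "wy": 0.2, "wz": 0, "claw": 0.06}, {"x": 0, "y": 0, "z": -0.004, "wx": 0, "wy": 0, "wz": 0, "claw": 0.06}, {"x": 0, "y": 0, "z": 0, "wx": 0, "wy": 0, "wz": 0, "claw": 0.06}]'

```text
t: 10.65
tcp_pos: [0.6211, -0.254, 0.0725]
eef_rot: [-90.1, -0.4, -13.0]
ft_force: [-0.9, 0.3, -0.4]
opening: 0.0602
```

Emit:
carry_out --targets '[{"x": -0.002, "y": 0.0015, "z": -0.015, "wx": 0.1, "wy": 0.4, "wz": 0, "claw": 0.06}, {"x": 0, "y": 0, "z": -0.012, "wx": 0, "wy": 0, "wz": 0, "claw": 0.06}, {"x": 0, "y": 0, "z": -0.008, "wx": 0, "wy": 0, "wz": 0, "claw": 0.06}, {"x": 0, "y": 0, "z": -0.003, "wx": 0, "wy": 0, "wz": 0, "claw": 0.06}]'

```text
t: 11.05
tcp_pos: [0.6198, -0.2534, 0.0333]
eef_rot: [-90.1, -0.1, -13.0]
ft_force: [-1.0, 0.6, -0.4]
opening: 0.0602
```

Emit:
carry_out --targets '[{"x": -0.0008, "y": 0.001, "z": -0.003, "wx": 0.1, "wy": 0, "wz": 0, "claw": 0.06}, {"x": 0, "y": 0, "z": 0, "wx": 0, "wy": 0, "wz": 0, "claw": 0.045}, {"x": 0, "y": 0, "z": 0, "wx": 0, "wy": 0, "wz": 0, "claw": 0.03}, {"x": 0, "y": 0, "z": 0, "wx": 0, "wy": 0, "wz": 0, "claw": 0.025}, {"x": 0, "y": 0, "z": 0, "wx": 0, "wy": 0, "wz": 0, "claw": 0.025}]' --squeeze 40

```text
t: 11.55
tcp_pos: [0.6184, -0.2519, 0.029]
eef_rot: [-90.0, -0.0, -13.0]
ft_force: [-0.1, 0.3, -1.1]
opening: 0.0344
```

Emit:
carry_out --targets '[{"x": 0, "y": 0, "z": 0.02, "wx": 0, "wy": 0, "wz": 0, "claw": 0.025}, {"x": 0, "y": 0, "z": 0.04, "wx": 0, "wy": 0, "wz": 0, "claw": 0.025}, {"x": 0, "y": 0, "z": 0.04, "wx": 0, "wy": 0, "wz": 0, "claw": 0.025}, {"x": 0, "y": 0.01, "z": 0.04, "wx": 0, "wy": 0, "wz": 0, "claw": 0.025}, {"x": 0, "y": 0.025, "z": 0.02, "wx": 0, "wy": 0, "wz": 0, "claw": 0.025}, {"x": 0, "y": 0.035, "z": 0, "wx": 0, "wy": 0, "wz": 0, "claw": 0.025}, {"x": 0, "y": 0.04, "z": 0, "wx": 0, "wy": 0, "wz": 0, "claw": 0.025}, {"x": 0, "y": 0.04, "z": 0, "wx": 0, "wy": 0, "wz": 0, "claw": 0.025}, {"x": 0, "y": 0.04, "z": 0, "wx": 0, "wy": 0, "wz": 0, "claw": 0.025}, {"x": 0, "y": 0.04, "z": 0, "wx": 0, "wy": 0, "wz": 0, "claw": 0.025}]'

```text
t: 12.55
tcp_pos: [0.6137, -0.0181, 0.1932]
eef_rot: [-89.9, 0.1, -13.6]
ft_force: [0.8, 0.9, -1.8]
opening: 0.0346
```

Emit:
carry_out --targets '[{"x": 0, "y": 0.04, "z": 0, "wx": 0, "wy": 0, "wz": 0, "claw": 0.025}, {"x": 0, "y": 0.04, "z": 0, "wx": 0, "wy": 0, "wz": 0, "claw": 0.025}, {"x": 0.001, "y": 0.04, "z": 0, "wx": 0, "wy": 0, "wz": 0, "claw": 0.025}, {"x": 0.001, "y": 0.04, "z": 0, "wx": 0, "wy": 0, "wz": 0, "claw": 0.025}, {"x": 0.001, "y": 0.035, "z": 0, "wx": 0, "wy": 0, "wz": 0, "claw": 0.025}, {"x": 0, "y": 0.025, "z": 0, "wx": 0, "wy": 0, "wz": 0, "claw": 0.025}, {"x": 0, "y": 0.012, "z": 0, "wx": 0, "wy": 0, "wz": 0, "claw": 0.025}, {"x": 0, "y": 0.005, "z": 0, "wx": 0, "wy": 0, "wz": 0, "claw": 0.025}, {"x": 0, "y": 0, "z": 0, "wx": 0, "wy": 0, "wz": 0, "claw": 0.025}, {"x": 0, "y": 0, "z": 0, "wx": 0, "wy": 0, "wz": 0, "claw": 0.025}]'

```text
t: 13.55
tcp_pos: [0.6118, 0.2324, 0.1906]
eef_rot: [-90.0, 0.3, -13.3]
ft_force: [-0.3, 0.3, -2.2]
opening: 0.0346
```

```bash
python3 - <<'E'
from fit import *
c=cap('wrist'); cv2.imwrite('pics/wrist8.png',cv2.resize(c['pixels'],(768,576)))
pickle.dump(c,open('wrist8.pkl','wb'))
st=robot.get_state(); T=st['tcp_pos'];print(T,st['eef_rot'])
w=cloud(c)
m=near(w,T[:2],.1)&(w[...,2]>T[2]-.035)&(w[...,2]<T[2]+.0)
L=w[m]; print(len(L))
from scipy.spatial import ConvexHull
H=L[ConvexHull(L[:,:2]).vertices]
d=np.hypot(*(H[:,:2]-T[:2]).T);print(np.c_[H,d].round(4)[:40])
H=H[d>.075]; print(circ(H,.083), T[:2])
E
```

```text
[0.61182779 0.23221056 0.19060816] [-90.0148854    0.31686263 -13.27991591]
43287
[[0.6197 0.1492 0.17   0.0834]
 [0.6681 0.1879 0.1717 0.0717]
 [0.6688 0.189  0.1712 0.0715]
 [0.6784 0.2133 0.1711 0.0692]
 [0.6796 0.2169 0.1706 0.0695]
 [0.6799 0.2188 0.1709 0.0694]
 [0.6827 0.2455 0.1705 0.0721]
 [0.6551 0.3016 0.1705 0.0818]
 [0.6542 0.3034 0.1693 0.0828]
 [0.6471 0.3069 0.1699 0.0826]
 [0.6428 0.3085 0.1699 0.0824]
 [0.6353 0.311  0.1688 0.0822]
 [0.6299 0.3122 0.17   0.082 ]
 [0.6255 0.313  0.1704 0.082 ]
 [0.6155 0.3138 0.1696 0.0817]
 [0.6103 0.3139 0.1707 0.0817]
 [0.6034 0.3134 0.1696 0.0816]
 [0.5932 0.3121 0.1701 0.082 ]
 [0.5835 0.3089 0.1699 0.0817]
 [0.5817 0.3081 0.1696 0.0817]
 [0.5786 0.3068 0.1697 0.0817]
 [0.5756 0.3055 0.1699 0.0818]
 [0.573  0.3039 0.1707 0.0816]
 [0.5669 0.3    0.1691 0.0813]
 [0.5631 0.2971 0.1698 0.0812]
 [0.5611 0.2956 0.1706 0.0812]
 [0.5598 0.2945 0.1714 0.0811]
 [0.5559 0.2909 0.1716 0.081 ]
 [0.5513 0.2861 0.1708 0.0811]
 [0.55   0.2847 0.1712 0.0811]
 [0.5487 0.2833 0.1717 0.0812]
 [0.5473 0.2816 0.1708 0.0813]
 [0.5465 0.2808 0.1706 0.0814]
 [0.5449 0.278  0.1704 0.0811]
 [0.5416 0.2724 0.1703 0.0809]
 [0.5376 0.2654 0.1712 0.0813]
 [0.5364 0.2621 0.1715 0.0812]
 [0.5344 0.2559 0.1704 0.081 ]
 [0.5326 0.2501 0.1715 0.0812]
 [0.5323 0.2492 0.1709 0.0813]]
(array([0.61322333, 0.23112429]), np.float64(0.0002566100129266391)) [0.61182779 0.23221056]
```

View pics/wrist8.png

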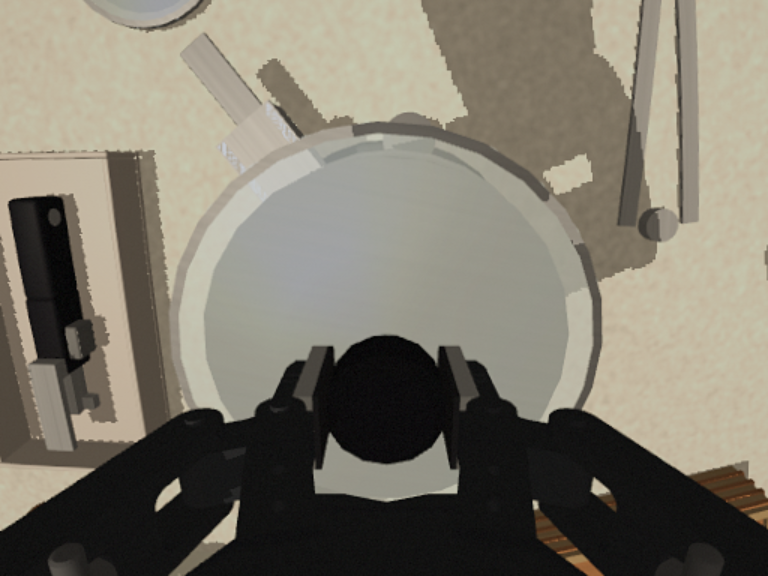

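The wrist view shows the lid held level (edge heights 0.169–0.171 m), knob at (386,400), over the pan with a few mm of offset to correct. I'll lower it to just above the rim first.

Emit:
carry_out --targets '[{"x": 0.0035, "y": 0.0025, "z": -0.015, "wx": -0.07, "wy": -0.3, "wz": 0, "claw": 0.025}, {"x": 0, "y": 0, "z": -0.012, "wx": 0, "wy": 0, "wz": 0, "claw": 0.025}, {"x": 0, "y": 0, "z": -0.006, "wx": 0, "wy": 0, "wz": 0, "claw": 0.025}, {"x": 0, "y": 0, "z": -0.002, "wx": 0, "wy": 0, "wz": 0, "claw": 0.025}, {"x": 0, "y": 0, "z": 0, "wx": 0, "wy": 0, "wz": 0, "claw": 0.025}]'

```text
t: 14.1
tcp_pos: [0.6155, 0.2311, 0.1509]
eef_rot: [-90.1, 0.1, -13.5]
ft_force: [0.5, 0.6, -2.1]
opening: 0.0344
```

Emit:
carry_out --targets '[{"x": 0, "y": 0.0035, "z": -0.008, "wx": 0.1, "wy": -0.1, "wz": 0, "claw": 0.025}, {"x": 0, "y": 0, "z": -0.003, "wx": 0, "wy": 0, "wz": 0, "claw": 0.025}, {"x": 0, "y": 0, "z": 0, "wx": 0, "wy": 0, "wz": 0, "claw": 0.025}, {"x": 0, "y": 0, "z": 0, "wx": 0, "wy": 0, "wz": 0, "claw": 0.025}]'

```text
t: 14.5
tcp_pos: [0.6157, 0.2352, 0.1393]
eef_rot: [-90.0, -0.0, -13.5]
ft_force: [-0.1, -0.3, -2.4]
opening: 0.0346
```

```bash
python3 - <<'E'
from h import *
st=robot.get_state();print(st['tcp_pos'],st['eef_rot'],st['ft_force'],st['qvel'])
for n in ('scene','top'):
    c=cap(n); p=proj(c,[[.6165,.2335,.11]])[0].astype(int); a=c['pixels'][p[1]-50:p[1]+50,p[0]-65:p[0]+65]
    cv2.imwrite(f'pics/{n}9.png',cv2.resize(a,(780,600),interpolation=cv2.INTER_CUBIC))
E
```

```text
[0.61573057 0.23516807 0.13928796] [-8.99653798e+01 -2.12889895e-03 -1.35328586e+01] [-0.06881204 -0.28304297 -2.40886414] [ 0.14891448 -0.04772227 -0.13516451 -0.14317049 -0.20440113  0.07142486]
```

View pics/scene9.png

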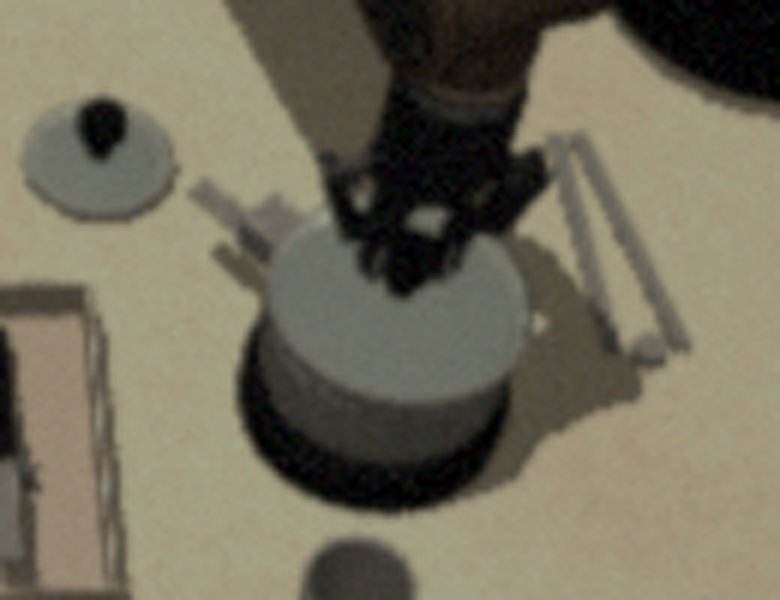

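The scene view shows the lid level just above the pan at (400,310), concentric with it. Lowering gently while I watch the force.

Emit:
carry_out --targets '[{"x": 0, "y": -0.0005, "z": -0.004, "wx": 0, "wy": 0, "wz": 0, "claw": 0.025}, {"x": 0, "y": 0, "z": -0.003, "wx": 0, "wy": 0, "wz": 0, "claw": 0.025}, {"x": 0, "y": 0, "z": -0.002, "wx": 0, "wy": 0, "wz": 0, "claw": 0.025}]'

```text
t: 14.9
tcp_pos: [0.6165, 0.2347, 0.1312]
eef_rot: [-89.9, -0.1, -13.5]
ft_force: [0.1, -0.4, -1.9]
opening: 0.0345
```

Emit:
carry_out --targets '[{"x": -0.0005, "y": 0, "z": -0.002, "wx": 0, "wy": 0, "wz": 0, "claw": 0.025}, {"x": 0, "y": 0, "z": -0.002, "wx": 0, "wy": 0, "wz": 0, "claw": 0.025}]'

```text
t: 15.1
tcp_pos: [0.6159, 0.2347, 0.1267]
eef_rot: [-89.9, -0.1, -13.5]
ft_force: [1.2, -0.1, -1.2]
opening: 0.0348
```

Emit:
carry_out --targets '[{"x": 0, "y": 0, "z": -0.001, "wx": 0, "wy": 0, "wz": 0, "claw": 0.025}]'

```text
t: 15.2
tcp_pos: [0.6159, 0.2347, 0.1262]
eef_rot: [-89.9, -0.1, -13.5]
ft_force: [-2.7, -0.2, 3.8]
opening: 0.0347
```

It made contact at exactly the seated height (0.126 m), with an upward force. Releasing.

Emit:
carry_out --targets '[{"x": 0, "y": 0, "z": 0, "wx": 0, "wy": 0, "wz": 0, "claw": 0.045}, {"x": 0, "y": 0, "z": 0, "wx": 0, "wy": 0, "wz": 0, "claw": 0.06}, {"x": 0, "y": 0, "z": 0.002, "wx": 0, "wy": 0, "wz": 0, "claw": 0.06}, {"x": 0, "y": 0, "z": 0.02, "wx": 0, "wy": 0, "wz": 0, "claw": 0.06}, {"x": 0, "y": 0, "z": 0.035, "wx": 0, "wy": 0, "wz": 0, "claw": 0.06}, {"x": 0, "y": 0, "z": 0.04, "wx": 0, "wy": 0, "wz": 0, "claw": 0.06}, {"x": -0.02, "y": 0, "z": 0.03, "wx": 0, "wy": 0, "wz": 0, "claw": 0.06}, {"x": -0.02, "y": 0, "z": 0.01, "wx": 0, "wy": 0, "wz": 0, "claw": 0.06}, {"x": 0, "y": 0, "z": 0, "wx": 0, "wy": 0, "wz": 0, "claw": 0.06}]'

```text
t: 16.1
tcp_pos: [0.5757, 0.2345, 0.2706]
eef_rot: [-89.8, -0.4, -13.6]
ft_force: [-0.5, -0.2, -0.1]
opening: 0.0599
```

```bash
python3 - <<'E'
from fit import *
from scipy.spatial import ConvexHull
c=cap('wrist'); cv2.imwrite('pics/wrist10.png',cv2.resize(c['pixels'],(768,576)))
w=cloud(c); st=robot.get_state(); print(st['tcp_pos'],st['ft_force'])
m=near(w,(.6165,.2335),.1)&(w[...,2]>.095)&(w[...,2]<.135); L=w[m]
r=np.hypot(*(L[:,:2]-[.6165,.2335]).T); A=L[(r>.06)&(r<.081)]
M=np.c_[A[:,:2]-[.6165,.2335],np.ones(len(A))]; k=np.linalg.lstsq(M,A[:,2],rcond=None)[0]; print('tilt deg',np.degrees(np.arctan(k[:2])),'z',k[2])
H=L[ConvexHull(L[:,:2]).vertices]; print('lid',circ(H,.083),circ(H)); 
m=near(w,(.6165,.2335),.03)&(w[...,2]>.14); print('knob',w[m].mean(0),np.median(w[m][:,2]))
for n in ('top','scene'):
    c=cap(n); cv2.imwrite(f'pics/{n}10.png',cv2.resize(c['pixels'],(768,576)));pickle.dump(c,open(n+'10.pkl','wb'))
    w=cloud(c); m=near(w,(.6165,.2335),.03)&(w[...,2]>.135)&(w[...,2]<.165); print(n,'knob',w[m].mean(0),m.sum())
E
```

```text
[0.57654659 0.23428993 0.27006025] [-0.06209269  0.09262902  0.48077387]
tilt deg [-0.04791998  0.01944632] z 0.10725930504646311
lid (array([0.61595825, 0.23303892]), np.float64(0.005561001748074277)) (array([0.61597244, 0.23304852, 0.08297815]), np.float64(0.0055721753879548405))
knob [0.61436762 0.23351701 0.15216066] 0.15323663034555735
top knob [0.63199179 0.23083395 0.15529433] 8
scene knob [0.62019306 0.23047491 0.15270549] 86
```

View pics/wrist10.png

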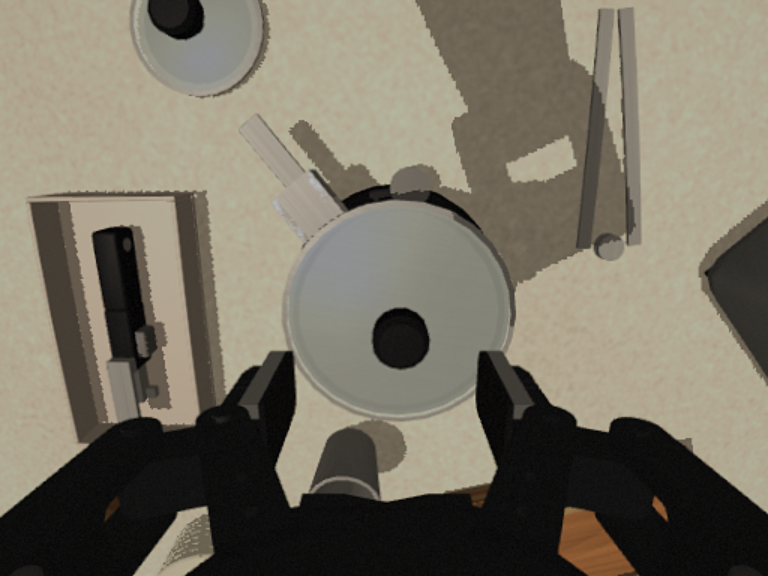

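View pics/scene10.png

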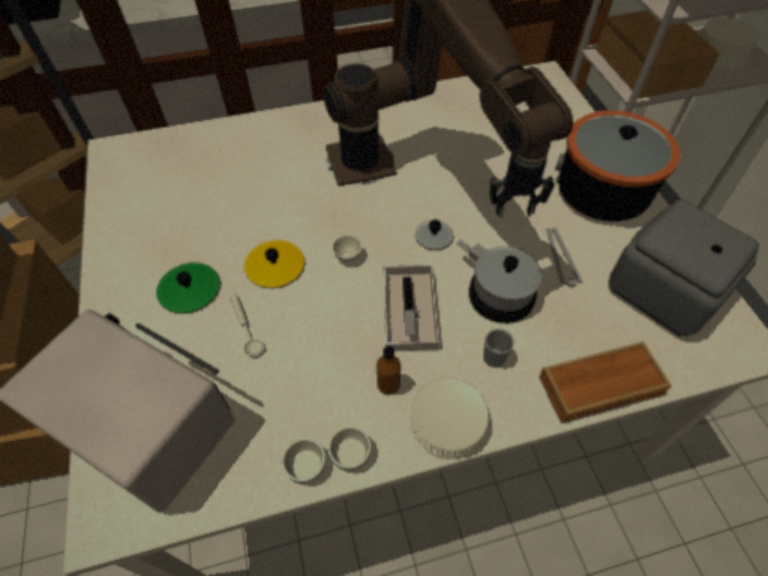

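View pics/top10.png

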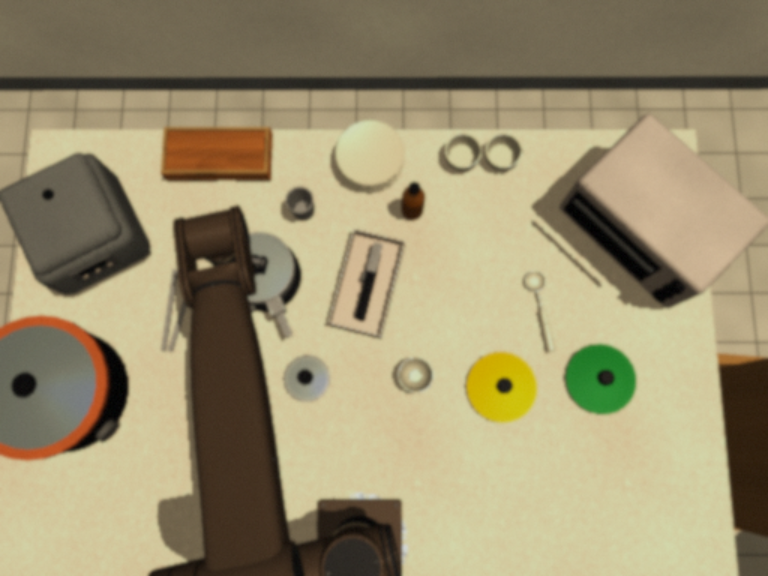

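The lid sits level (tilt under 0.05°) on the pan and the handle is flat in the tray. The bystanders are at their original pixels: small lid (306,376), ramekin (412,375), bottle (413,200) and cup (300,204). Handing in.

```bash
python3 -c "
from workcell import robot
print(robot.close_job())"
```

```text
the job is handed in; nothing more can be done
None
```

The handle is off the pan and lying flat in the white tray, the larger clear glass lid is seated on the pan, and the job was handed in at about 16 s. I squeezed the release button (opening read 23 mm) and kept it squeezed through a straight pull of about 61 mm. The largest tool force I read was about 5 N.

**Last checks**
- **Lid:** It made contact at a tool height of 0.126 m, exactly the seated height. Measured tilt is under 0.05°, and its fitted centre is within about 1 mm of the rim centre. The knob top read 0.153–0.155 m, where 0.155 m was expected.
- **Handle:** Its top is level in the tray at 0.032–0.033 m, where 0.034 m was expected.
- **Everything else:** The bystanders look unmoved in the top and scene views, and the gripper was clear of everything, about 0.15 m above the pan rim.

**Disagreements**
- **Lid circle fit:** The fit after seating had a 5.6 mm residual, because the gripper hid part of the edge.
- **Knob from the top camera:** The top camera saw only 8 points on the knob, about 16 mm off in x, because the arm was in the way. I relied on the wrist camera and the scene view instead.

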